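Load the rinse basket with mounted specimens and hold it up level

TASK

Drop the two round black mounted specimens into the wire rinse basket from above, one into each half so that it hangs balanced. Then take the basket by its handle bar, lift it straight up out of the drip tray and finish while still holding it, steady and level, with its underside about 12 cm above the bench, ready to be carried to the rinse: do not set it down or let go. Leave the steel test block, the eyepiece and the bottle where they are.

Things in the scene. Friction and masses are not known exactly. Their poses are not given: they have to be found in the camera images.
- specimen_1: one of two identical mounted specimens: a black resin puck, diameter 30 mm, height 24 mm, about 50 g, with a small square of bright metal in its top face; stands upright on the bench. Origin: centre of its underside, z up. Either specimen may go into either half of the basket, and may lie any way up in it.
- specimen_2: the other mounted specimen, identical to specimen_1 (diameter 30 mm, height 24 mm); origin: centre of its underside.
- basket: steel wire basket, about 0.3 kg, 200 mm long (its x), 110 mm wide (its y), open top, rim 40 mm above its underside, floor and walls 4 mm thick. A divider 4 mm thick, its top 38 mm high, at x = 0 parts it into halves of 94 x 102 mm. Over the divider a rigid handle: uprights 10 mm wide at y = +-53 mm and a black bar along y. Origin: centre of underside. Stands in the tray.
- handle (a point): centre of the basket's grip bar, 105 mm above the basket's underside, on its middle. The bar is flat-sided: 14 mm thick (along the basket's x, the direction to pinch across), 20 mm high (its top 115 mm above the basket's underside) and 112 mm long along the basket's y. Axes as the basket.
- half_1 (a point): centre of the floor of the basket's +x half, on the floor's upper face, 4 mm above its underside. Axes as the basket.
- half_2 (a point): centre of the floor of the basket's -x half, likewise.
- tray: fixed white drip tray in which the basket stands: 240 mm (its x) by 150 mm (its y), rim 12 mm high, floor 3 mm thick. Origin: centre of its underside, on the bench.
- test_block: bystander: bright square steel hardness test block, 50 x 50 x 15 mm, near the specimens. Origin: centre of its underside.
- eyepiece: bystander: black microscope eyepiece standing upright, diameter 42 mm, 60 mm tall, beyond the tray. Origin: centre of its underside.
- bottle: bystander: white plastic bottle with a blue cap, diameter 60 mm, 150 mm tall, to the left beyond the tray. Origin: centre of its underside.
Not all that is in view belongs to the job. Leave any pink or red look-alike of the specimen_2 alone.

How it is judged:
By the outcome, as a careful person would: the job done as asked, in the order asked, and still so for the second after the job is handed in, while the arm keeps its last pose, push and grip.
It also fails if it takes over 72 s, if anything falls off the work surface, if the arm or the gripper's body presses on something with over 40 N, if the wrist force passes 120 N, or if a joint passes its speed limit or range.

ROBOT

A 6-joint arm with a two-finger parallel gripper is mounted at the origin on the work surface. World frame = base frame: x ahead of the robot, y to its left, z up, the work surface at z = 0. Lengths are in m, angles in rad, forces in N, time in s.
With the tool pointing down it reaches from about 0.4 to 0.825 m from the base axis. Payload 7 kg.
Tool frame: the origin (TCP) lies on the centre line of the jaws, within the pads' length; the fingertips stand 22 mm ahead of it and the grasp point (between the pads) lies 3 mm ahead of it; z points along the fingers, y is the line along which they close (so a half turn about z gives the same grasp; the last joint's range is limited). The gripper opens to 88 mm and grips with 3 to 60 N. Pads are 19 mm wide; open, the fingers measure 130 mm over their backs; the gripper's body (78 mm by 193 mm) begins 47 mm behind the grasp point.
Start: joints at [0.288, 0.359, 0.012, 0, -1.224, -0.288], TCP at [0.675, -0, 0.249] pointing down, gripper open.
Joint ranges: [-3.07, 3.07], [-1.43, 2.12], [-1.02, 1.25], [-3.03, 1.67], [-3.05, -0], [-3.03, 3.03]. Speed limits (rad/s): [2.39, 2.39, 3.01, 3.14, 3.14, 3.14].

INTERFACE

Orientations are given as [roll, pitch, yaw] about the fixed x, y, z axes, in that order (R = Rz(yaw) Ry(pitch) Rx(roll)).
In Python, from station import arm gives the robot as it stands.
- The arm moves only by the tool arm_command, never from a script. Its argument "series" is one flat list of numbers, 7 for each row, row after row: the turn, a rotation vector about the tool's x, y, z each as a share of 90 degrees, from -1 to 1, then the shift along the tool's x, y, z each as a share of 0.1 m, from -1 to 1, then the opening, from 0 (shut) to 1 (fully open). A call has 1 to 8 rows; each row is the pose to reach, as a shift and turn from the pose commanded when the call began, along the tool's axes at that moment; what a row does not reach only later rows make up. A row lasts 1/8 s, in which the tool goes at most 62.5 mm and 10.7 degrees, less where a joint would pass 70% of its speed; a pose out of reach is approached as far as the arm can. A call with a number of a shift or a turn outside -1 to 1 is refused whole. A call with a gripper value outside its range is refused whole. The fingers move at their own pace and stop on an object; "force" is the grip in N (left out, the last holds). Time passes only in rows, so rows that repeat a pose let the fingers close. It gives the time, the measured TCP pose, the force, the opening and the grip force at its end, in the units of the state.
- arm.get_state(): the state, without advancing time (a new reading comes with each control period).
- arm.grab_frame(name): name is "scene" or "side" or "wrist"; returns the picture (420x560x3 uint8, blue, green, red); there is no depth.
- arm.camera_model(name): a dict with "fovy" (degrees; the focal length in pixels is half the picture's height over the tangent of half this angle, whatever the lens; pixels are square), "cx", "cy" (the principal point, pixels), "pose" (4x4, takes a point from camera to world coordinates). Camera axes: x right, y down, z forward; pixel columns grow to the right and rows downward; lengths in m; the calibration is good to about 2 mm. A picture is of the moment at which its call begins: read the wrist's pose just before it. camera_model takes no time and is no camera call; for the wrist camera it gives the pose at the moment of the call.
- arm.job_done(): hands the job in; it is judged then, once.
The state is a dict: "t": time; "q": joint angles; "qd": joint speeds; "joint_efforts": joint torques, N m; "eef_pos": TCP position; "ee_rot": TCP orientation; "force": force on the tool from outside, world axes, zero at the start; "moment": the same for the moment, N m; "width": finger opening in m; "gripper_force": force on a finger pad.
Only numpy, scipy, OpenCV 4.12 (cv2) and the standard library are available. Lean on these libraries where they do the work, as an engineer would, in place of code of your own. Each camera call takes 0.05 s, during which the arm holds its last target. There are 200 camera calls.

## Working session

There is one attempt and no reset: what is moved stays moved. The work goes in short steps, Python scripts to look and compute and a tool call to move; the robot and the scene stay as the last step left them, time stands still between calls to the robot, and variables do not carry over. Pictures are saved under pics/ and viewed, at most 10 in all, crops included, and the job is handed in when it is done.

Besides the shell and the picture viewer there is one more tool, called after "Call:" as name(argument=value, ...), one argument or row to a line, values as JSON. arm_command: Moves the arm, as the interface text tells. Its arguments: {"type":"object","properties":{"series":{"type":"array"},"force":{"type":"number"}},"required":["series"]}

```bash
mkdir -p pics
cat > h.py <<'E'
import numpy as np, cv2
from station import arm
def ray(c,u,v):
    f=210/np.tan(np.radians(c["fovy"])/2); P=np.array(c["pose"])
    return P[:3,3],P[:3,:3]@np.array([(u-c["cx"])/f,(v-c["cy"])/f,1])
def at(c,u,v,z):
    o,d=ray(c,u,v); return np.round(o+d*(z-o[2])/d[2],4)
def proj(c,p):
    f=210/np.tan(np.radians(c["fovy"])/2); P=np.array(c["pose"])
    q=P[:3,:3].T@(np.array(p)-P[:3,3]); return np.round([c["cx"]+f*q[0]/q[2],c["cy"]+f*q[1]/q[2]],1)
E
python3 - <<'E'
from h import *
s=arm.get_state(); print(s)
for n in("scene","side","wrist"):
    c=arm.camera_model(n); print(n,c); i=arm.grab_frame(n); cv2.imwrite(f"pics/{n}0.png",i)
E
```

```text
{'t': 0.0, 'q': array([ 2.88069955e-01,  3.59386106e-01,  1.10514239e-02, -3.62029268e-04,
       -1.22410087e+00, -2.88117026e-01]), 'qd': array([ 0.00020002,  0.00034521, -0.0015044 ,  0.00124981, -0.00128256,
       -0.00022687]), 'joint_efforts': array([-8.00930356e-04, -5.82726967e+01,  2.93058443e+01,  6.99745238e+00,
        6.93249181e-03, -2.06530804e-04]), 'eef_pos': array([ 6.74539587e-01, -4.22946230e-05,  2.47617788e-01]), 'ee_rot': array([ 3.13992428e+00, -1.39527303e-04, -1.57096657e+00]), 'force': array([-0.42932628, -0.44509768, -0.08614193]), 'moment': array([ 0.0178171 ,  0.00307955, -0.02731462]), 'gripper_force': 0.0, 'width': 0.08758733899149576}
scene {'fovy': 44.17212543553313, 'cx': 276.1520400885688, 'cy': 212.91432948964555, 'pose': array([[ 0.40844905,  0.75109168, -0.51868166,  1.25144436],
       [ 0.91272486, -0.32976686,  0.24122013, -0.29120394],
       [ 0.01013441, -0.57193978, -0.820233  ,  1.13177399],
       [ 0.        ,  0.        ,  0.        ,  1.        ]])}
side {'fovy': 57.53709454321497, 'cx': 282.74580609974794, 'cy': 202.96217576715355, 'pose': array([[ 0.77287301, -0.48510731,  0.40906993,  0.26214288],
       [-0.63446885, -0.57978902,  0.51116923, -0.39801278],
       [-0.01079767, -0.65461103, -0.75588876,  0.73770015],
       [ 0.        ,  0.        ,  0.        ,  1.        ]])}
wrist {'fovy': 69.6319410064619, 'cx': 278.9780644495458, 'cy': 207.65899542849246, 'pose': array([[-9.99998380e-01,  6.52351061e-04, -1.67753911e-03,
         6.74975345e-01],
       [ 1.19472511e-04,  9.54011129e-01,  2.99771165e-01,
        -8.16279239e-02],
       [ 1.79594702e-03,  2.99770479e-01, -9.54009662e-01,
         3.84269578e-01],
       [ 0.00000000e+00,  0.00000000e+00,  0.00000000e+00,
         1.00000000e+00]])}
```

View pics/scene0.png

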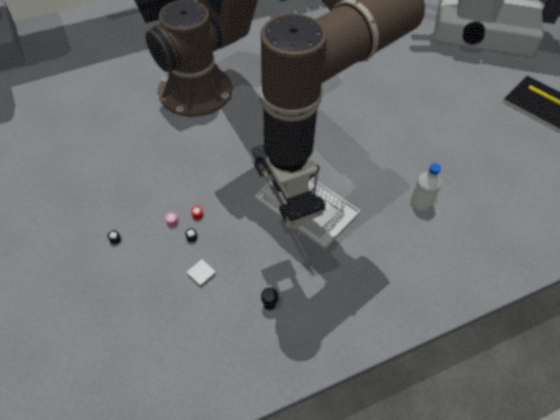

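View pics/side0.png

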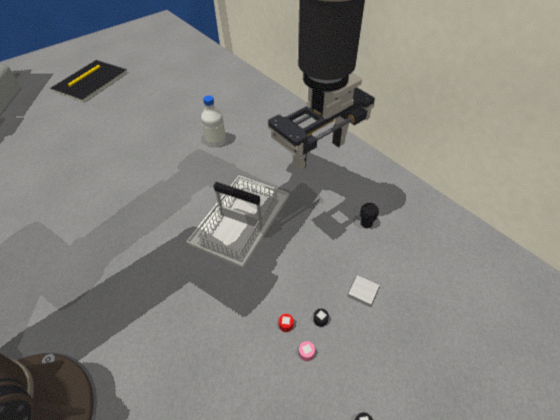

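View pics/wrist0.png

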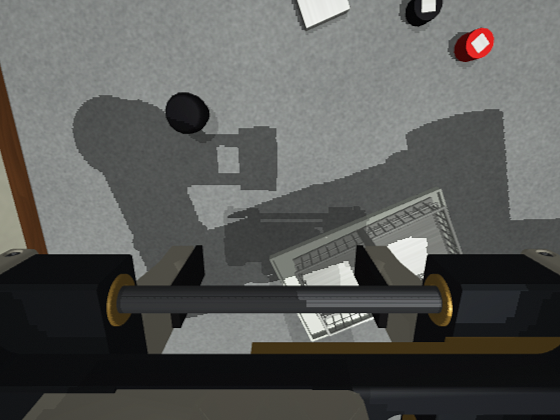

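Scene: black pucks at (114,236) and (191,235); red (197,212) and pink (172,219) look-alikes; block (201,272). Side: puck tops at (321,315) and (364,416), basket handle bar (217,187)–(259,200). Wrist: basket lower centre, puck top (428,5).

Run:
```python
from h import *
C={n:arm.camera_model(n) for n in("scene","side","wrist")}
print("A",at(C["scene"],191,233,.024),at(C["side"],321,315,.024),at(C["wrist"],428,5,.024))
print("B",at(C["scene"],114,234,.024),at(C["side"],364,416,.024))
print("red",at(C["scene"],197,210,.024),at(C["side"],286,321,.024),at(C["wrist"],481,43,.024))
print("bar ends",at(C["side"],217,187,.118),at(C["side"],259,200,.118))
print("block",at(C["scene"],201,271,.015),at(C["side"],364,290,.015))
im=cv2.imread("pics/side0.png")[165:270,180:300]; cv2.imwrite("pics/c1.png",cv2.resize(im,None,fx=6,fy=5.6,interpolation=3)[:600,:800])
im=cv2.imread("pics/side0.png")[300:420,270:400]; cv2.imwrite("pics/c2.png",cv2.resize(im,None,fx=5,fy=5,interpolation=3))
```

```text
A [ 0.5208 -0.1885  0.024 ] [ 0.5211 -0.189   0.024 ] [ 0.5204 -0.1879  0.024 ]
B [ 0.4454 -0.3673  0.024 ] [ 0.4548 -0.364   0.024 ]
red [ 0.4592 -0.1512  0.024 ] [ 0.4603 -0.1545  0.024 ] [ 0.4585 -0.1528  0.024 ]
bar ends [0.515  0.1515 0.118 ] [0.5635 0.0605 0.118 ]
block [ 0.6291 -0.2009  0.015 ] [ 0.6309 -0.2033  0.015 ]
```

View pics/c1.png

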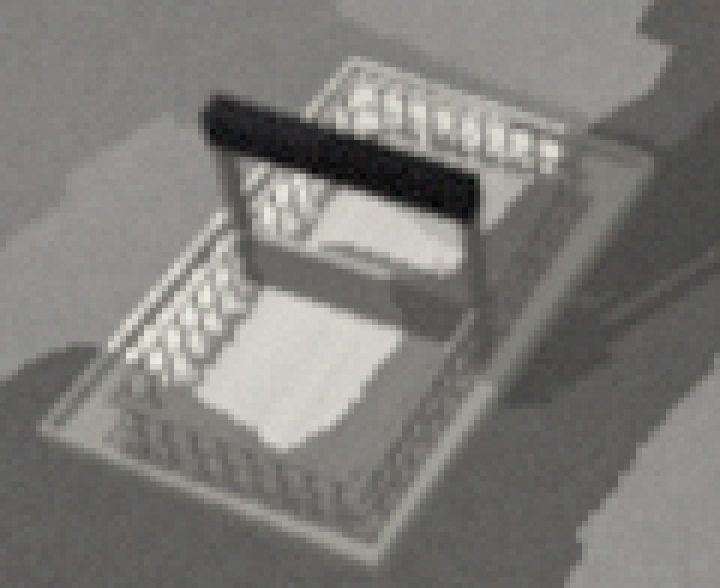

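The crop shows the tray corners at full-picture (187,241), (242.5,265), (289.5,193) and the handle bar centre about (237,193).

Run:
```python
from h import *
c=arm.camera_model("side"); w=arm.camera_model("wrist")
L,B,R=[at(c,*p,.012)[:2] for p in((186.7,241.4),(242.5,265.4),(289.5,192.7))]
print(L,B,R,np.linalg.norm(B-L),np.linalg.norm(R-B),"centre",(L+R)/2)
d=R-B; print("yaw basket x",np.degrees(np.arctan2(d[1],d[0])))
print("bar c",at(c,236.7,193.2,.108), "ends", at(c,214.7,182.3,.118),at(c,260,196.6,.118))
# wrist: basket rim corners z=.043
a,b=at(w,441,190,.043),at(w,270,259,.043);print(a,b,np.linalg.norm(a-b),np.degrees(np.arctan2(*(a-b)[1::-1])))
```

```text
[0.4095 0.1445] [0.4715 0.009 ] [0.6903 0.1086] 0.14901090564116437 0.2404029949896632 centre [0.5499  0.12655]
yaw basket x 24.475514005819274
bar c [0.5424 0.116  0.108 ] ends [0.5189 0.1672 0.118 ] [0.5712 0.067  0.118 ]
[0.4858 0.0042 0.043 ] [0.6857 0.093  0.043 ] 0.21873602812522674 -156.04814942840278
```

```bash
cat >> h.py <<'E'
from scipy.spatial.transform import Rotation as Ro
def go(p,yaw):
    "shares from the measured pose to TCP p, tool down at yaw (deg)"
    s=arm.get_state(); R=Ro.from_euler("xyz",s["ee_rot"]); T=Ro.from_euler("xyz",[np.pi,0,np.radians(yaw)])
    print("turn",np.round((R.inv()*T).as_rotvec()/(np.pi/2),3),"shift",np.round(R.inv().apply(np.array(p)-s["eef_pos"])/.1,3))
E
python3 - <<'E'
from h import *
C={n:arm.camera_model(n) for n in("scene","side","wrist")}
p=at(C["scene"],172,217,.024);q=at(C["side"],307,349,.024);print("pink",p,q)
for n in (p,at(C["side"],286,321,.024),at(C["scene"],201,271,.015)):
    d=n-np.array([.521,-.189,0]);print(np.degrees(np.arctan2(d[1],d[0])),np.hypot(*d[:2]))
go([.521,-.189,.14],-155.6); go([.521,-.189,.14],-30)
E
```

```text
pink [ 0.4543 -0.2176  0.024 ] [ 0.4556 -0.2211  0.024 ]
-156.79104296221797 0.07257306662943219
150.38744128423164 0.06981933829534626
-6.282011648610564 0.10875302294649099
turn [ 0.001 -0.001  0.729] shift [1.89  1.535 1.081]
turn [ 0.001  0.    -0.667] shift [1.89  1.535 1.081]
```

Call:
arm_command(
  series=[0, 0, 0.2, 0.25, 0.2, 0.1, 0.6, 0, 0, 0.4, 0.5, 0.4, 0.2, 0.6, 0, 0, 0.6, 0.75, 0.6, 0.35, 0.6, 0, 0, 0.73, 1, 0.8, 0.5, 0.6, 0, 0, 0.73, 1, 0.8, 0.5, 0.6, 0, 0, 0.73, 1, 0.8, 0.5, 0.6, 0, 0, 0.73, 1, 0.8, 0.5, 0.6, 0, 0, 0.73, 1, 0.8, 0.5, 0.6],
)

```text
t: 1.15
eef_pos: [0.595, -0.0999, 0.1984]
ee_rot: [3.141, -0.0, -2.714]
force: [-0.3, -0.6, 0.5]
width: 0.0527
gripper_force: 0.0
```

Run:
```python
from h import *
s=arm.get_state(); print(s["t"],s["eef_pos"],s["ee_rot"],s["q"])
go([.521,-.189,.14],-155.6)
```

```text
1.15 [ 0.59496186 -0.09994294  0.19843625] [ 3.14148904e+00 -1.58947176e-04 -2.71389294e+00] [ 1.57070138e-01  2.78643792e-01 -2.22452705e-01 -6.53790947e-05
 -1.06988069e+00 -1.30013536e+00]
turn [ 0.    -0.     0.001] shift [ 1.042 -0.504  0.584]
```

Call:
arm_command(
  series=[0, 0, 0, 0.3, -0.15, 0.15, 0.6, 0, 0, 0, 0.65, -0.3, 0.35, 0.6, 0, 0, 0, 1, -0.5, 0.58, 0.6, 0, 0, 0, 1, -0.5, 0.58, 0.6, 0, 0, 0, 1, -0.5, 0.58, 0.6],
)

```text
t: 1.78
eef_pos: [0.525, -0.1868, 0.141]
ee_rot: [-3.141, 0.001, -2.716]
force: [0.0, -0.2, 0.6]
width: 0.0526
gripper_force: 0.0
```

Run:
```python
from h import *
s=arm.get_state(); c=arm.camera_model("wrist"); cv2.imwrite("pics/w1.png",arm.grab_frame("wrist"))
for p in([.521,-.189,.024],[.449,-.366,.024]): print(proj(c,p))
print(c["pose"][:3,3]); go([.521,-.189,.026],-155.6)
```

```text
[278.8 204.6]
[101.   25.1]
[ 0.45093649 -0.22062545  0.27743432]
turn [-0.     0.001  0.   ] shift [ 0.051 -0.004  1.151]
```

View pics/w1.png

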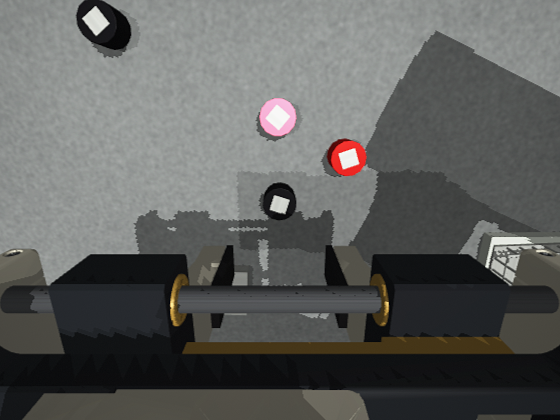

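Wrist: puck A top at (280,203), matching prediction within 2 px; second puck top at (96,21). Check B by triangulation.

Run:
```python
from h import *
w=arm.camera_model("wrist");print(at(w,280,203.5,.024))
A=[];b=[]
for n,u,v in(("scene",114,234),("wrist",96,21)):
    c=arm.camera_model(n);o,d=ray(c,u,v);d/=np.linalg.norm(d);M=np.eye(3)-np.outer(d,d);A.append(M);b.append(M@o)
print(np.linalg.solve(sum(A),sum(b)))
for z in(.024,.04):print(z,at(arm.camera_model("scene"),114,234,z),at(w,96,21,z),at(arm.camera_model("side"),364,416,z))
i=cv2.imread("pics/scene0.png")[205:265,90:220];cv2.imwrite("pics/c3.png",cv2.resize(i,None,fx=6,fy=6,interpolation=3))
```

```text
[ 0.5202 -0.1881  0.024 ]
[ 0.44849755 -0.36712819  0.02833622]
0.024 [ 0.4454 -0.3673  0.024 ] [ 0.4484 -0.3698  0.024 ] [ 0.4548 -0.364   0.024 ]
0.04 [ 0.4571 -0.3662  0.04  ] [ 0.4486 -0.3604  0.04  ] [ 0.4505 -0.3648  0.04  ]
```

View pics/c3.png

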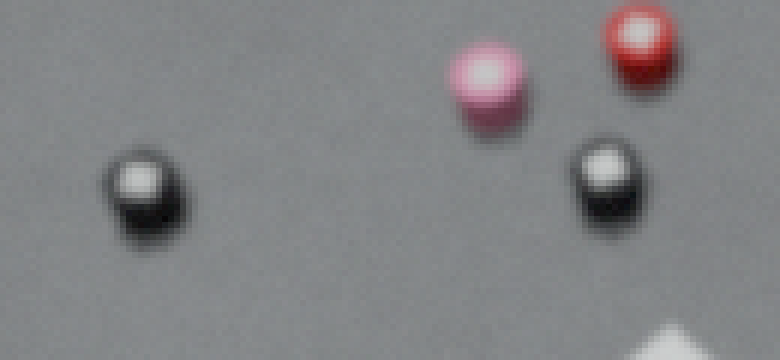

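Call:
arm_command(
  series=[0, 0, 0, 0.05, 0, 0.4, 0.6, 0, 0, 0, 0.05, 0, 0.6, 0.6, 0, 0, 0, 0.05, 0, 0.85, 0.6, 0, 0, 0, 0.05, 0, 1, 0.6, 0, 0, 0, 0.05, 0, 1, 0.6, 0, 0, 0, 0.05, 0, 1, 0.6],
)

```text
t: 2.58
eef_pos: [0.5207, -0.1887, 0.0414]
ee_rot: [-3.141, 0.001, -2.717]
force: [-0.5, 0.4, 0.2]
width: 0.0524
gripper_force: 0.0
```

Same height; B ≈ (0.448,-0.367), to refine later. Down 15 mm and grip A.

Call:
arm_command(
  series=[0, 0, 0, 0, 0, 0.08, 0.6, 0, 0, 0, 0, 0, 0.15, 0.6, 0, 0, 0, 0, 0, 0.15, 0.2, 0, 0, 0, 0, 0, 0.15, 0.2, 0, 0, 0, 0, 0, 0.15, 0.2, 0, 0, 0, 0, 0, 0.15, 0.2, 0, 0, 0, 0, 0, 0.15, 0.2],
  force=15,
)

```text
t: 3.45
eef_pos: [0.52, -0.1888, 0.0257]
ee_rot: [-3.141, 0.0, -2.717]
force: [-0.7, 0.6, 0.3]
width: 0.0294
gripper_force: 15.0
```

Run:
```python
from h import *
s=arm.get_state(); print(s["t"],s["eef_pos"],s["width"],s["gripper_force"],s["force"])
```

```text
3.45 [ 0.51996134 -0.18880787  0.02570071] 0.029353379823161933 15.000160038471222 [-0.65150571  0.56002169  0.29161663]
```

Call:
arm_command(
  series=[0, 0, 0, 0, 0, -0.2, 0.2, 0, 0, 0, 0, 0, -0.5, 0.2, 0, 0, 0, 0, 0.2, -0.85, 0.2, 0, 0, 0, -0.2, 0.4, -1, 0.2, 0, 0, 0, -0.4, 0.6, -1, 0.2, 0, 0, 0, -0.6, 0.8, -1, 0.2, 0, 0, 0, -0.8, 1, -1, 0.2, 0, 0, 0, -0.8, 1, -1, 0.2],
)

```text
t: 4.45
eef_pos: [0.5522, -0.0633, 0.1256]
ee_rot: [-3.142, 0.0, -2.715]
force: [0.2, 0.3, -0.6]
width: 0.0297
gripper_force: 15.0
```

Call:
arm_command(
  series=[0, 0, 0, -0.2, 0.2, -0.2, 0.2, 0, 0, 0, -0.4, 0.4, -0.4, 0.2, 0, 0, 0, -0.6, 0.6, -0.6, 0.2, 0, 0, 0, -0.8, 0.8, -0.7, 0.2, 0, 0, 0, -0.9, 1, -0.7, 0.2, 0, 0, 0, -0.9, 1, -0.7, 0.2],
)

```text
t: 5.2
eef_pos: [0.5918, 0.0643, 0.1947]
ee_rot: [3.141, -0.001, -2.716]
force: [0.1, 0.2, -0.3]
width: 0.0296
gripper_force: 15.0
```

Call:
arm_command(
  series=[0, 0, 0, -0.2, 0.2, 0, 0.2, 0, 0, 0, -0.4, 0.5, 0, 0.2, 0, 0, 0, -0.5, 0.7, 0, 0.2, 0, 0, 0, -0.5, 0.7, 0, 0.2, 0, 0, 0, -0.5, 0.7, 0, 0.2],
)

```text
t: 5.82
eef_pos: [0.6089, 0.1475, 0.1952]
ee_rot: [-3.142, -0.001, -2.717]
force: [-0.3, 0.1, 0.8]
width: 0.0295
gripper_force: 15.0
```

Run:
```python
from h import *
s=arm.get_state(); print(s["t"],s["eef_pos"],s["ee_rot"],s["width"],s["gripper_force"])
i=arm.grab_frame("wrist");c=arm.camera_model("wrist");cv2.imwrite("pics/w2.png",i)
j=arm.grab_frame("scene");cv2.imwrite("pics/s2.png",j)
b=np.array([.545,.12]);u=np.array([.911,.413]);v=np.array([-.413,.911])
for a in(-1,1):
  for e in(-1,1):print(a,e,"rim",proj(c,[*(b+a*.1*u+e*.055*v),.043]),"bar",proj(c,[*(b+a*.007*u+e*.056*v),.118]))
```

```text
5.825 [0.60887737 0.14749471 0.19523908] [-3.14152745e+00 -8.20253399e-04 -2.71732578e+00] 0.029458744785828182 14.99992311000824
-1 -1 rim [214.1   1.2] bar [199.1 120.5]
-1 1 rim [347.3   1. ] bar [363.6 120.2]
1 -1 rim [227.  227.6] bar [200.7 141.5]
1 1 rim [334.4 227.4] bar [362.  141.2]
```

View pics/w2.png

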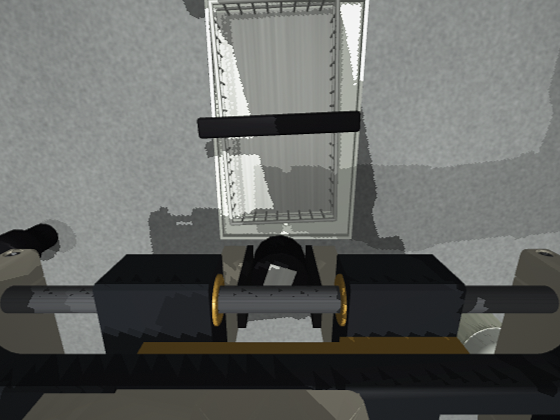

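Wrist view: bar top ends' mid-points at about (198.5,127.5) and (359.5,121.5), basket -x/+x rims at y≈3 and ≈217; puck held between the fingers. Eyepiece at left, bottle out of the way.

Run:
```python
from h import *
c=arm.camera_model("wrist")
a,b=at(c,198.5,127.5,.118),at(c,359.5,121.5,.118);m=(a+b)/2;d=(b-a)[:2];n=np.linalg.norm(d);v=d/n;u=np.array([v[1],-v[0]])
print(a,b,n,m,"yaw",np.degrees(np.arctan2(u[1],u[0])),u)
y=np.degrees(np.arctan2(u[1],u[0]))
for z in(.13,.05): go([*(m[:2]+.058*u),z],y-180)
im=cv2.imread("pics/w2.png")[0:250,180:390];cv2.imwrite("pics/c4.png",cv2.resize(im,None,fx=2.4,fy=2.4,interpolation=3))
```

```text
[0.5663 0.0671 0.118 ] [0.5175 0.1659 0.118 ] 0.11019473671641491 [0.5419 0.1165 0.118 ] yaw 26.28601549589647 [0.89659455 0.44285237]
turn [-0.    -0.    -0.022] shift [0.158 0.018 0.655]
turn [-0.    -0.    -0.022] shift [0.158 0.018 1.455]
```

View pics/c4.png

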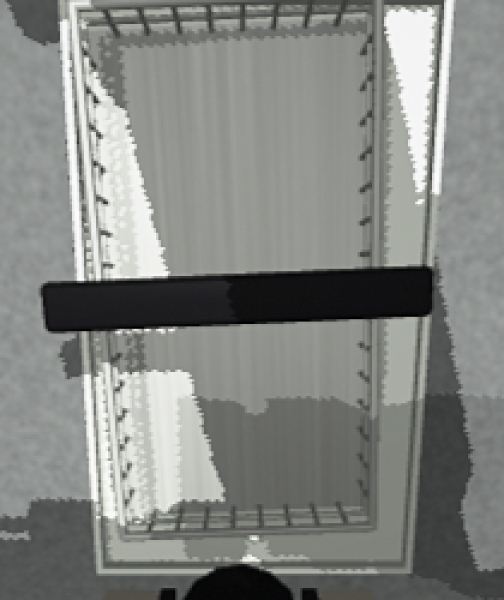

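Call:
arm_command(
  series=[0, 0, -0.022, 0.08, 0.01, 0.1, 0.2, 0, 0, -0.022, 0.16, 0.02, 0.35, 0.2, 0, 0, -0.022, 0.16, 0.02, 0.6, 0.2, 0, 0, -0.022, 0.16, 0.02, 0.8, 0.2, 0, 0, -0.022, 0.16, 0.02, 0.95, 0.2, 0, 0, -0.022, 0.16, 0.02, 0.95, 0.2, 0, 0, -0.022, 0.16, 0.02, 0.95, 0.2],
)

```text
t: 6.8
eef_pos: [0.5943, 0.1431, 0.1012]
ee_rot: [-3.141, 0.001, -2.683]
force: [0.5, -0.0, -0.2]
width: 0.0295
gripper_force: 15.0
```

Run:
```python
from h import *
s=arm.get_state(); print(s["t"],s["eef_pos"],s["force"])
u=np.array([.8966,.4429]);m=np.array([.5419,.1165]);go([*(m+.058*u),.047],26.3-180)
```

```text
6.8 [0.59425719 0.14312777 0.10120993] [ 0.5009405  -0.03127153 -0.16904279]
turn [-0.     0.001  0.   ] shift [ 0.008 -0.007  0.542]
```

Down 54 mm, release, and rise again.

Call:
arm_command(
  series=[0, 0, 0, 0, 0, 0.18, 0.2, 0, 0, 0, 0, 0, 0.36, 0.2, 0, 0, 0, 0, 0, 0.54, 0.2, 0, 0, 0, 0, 0, 0.54, 0.2, 0, 0, 0, 0, 0, 0.54, 0.2, 0, 0, 0, 0, 0, 0.54, 0.45, 0, 0, 0, 0, 0, 0.54, 0.45, 0, 0, 0, 0, 0, 0.54, 0.45],
)

```text
t: 7.8
eef_pos: [0.594, 0.1431, 0.047]
ee_rot: [3.142, 0.001, -2.683]
force: [-0.3, 0.1, 0.3]
width: 0.0393
gripper_force: 0.0
```

Call:
arm_command(
  series=[0, 0, 0, 0, 0, -0.1, 0.45, 0, 0, 0, 0, 0, -0.3, 0.45, 0, 0, 0, 0, 0, -0.6, 0.45, 0, 0, 0, 0, 0, -0.9, 0.45, 0, 0, 0, 0, 0, -1, 0.45, 0, 0, 0, 0, 0, -1, 0.45],
)

```text
t: 8.55
eef_pos: [0.594, 0.1432, 0.1473]
ee_rot: [3.141, 0.002, -2.683]
force: [-0.5, -0.2, -0.5]
width: 0.0396
gripper_force: 0.0
```

Run:
```python
from h import *
s=arm.get_state(); print(s["t"],s["eef_pos"],s["width"],s["force"])
cv2.imwrite("pics/side3.png",arm.grab_frame("side"))
go([.515,-.27,.2],-155.6);go([.448,-.367,.14],-155.6)
```

```text
8.55 [0.59404759 0.1432235  0.14734749] 0.03955015233307866 [-0.5060793  -0.1534213  -0.47609469]
turn [ 0.    -0.     0.021] shift [ 2.532 -3.356 -0.538]
turn [ 0.    -0.     0.021] shift [ 3.562 -3.929  0.062]
```

Call:
arm_command(
  series=[0, 0, 0, 0, -0.1, -0.4, 0.6, 0, 0, 0, 0, -0.4, -0.5, 0.6, 0, 0, 0, 0.3, -0.7, -0.5, 0.6, 0, 0, 0, 0.6, -1, -0.5, 0.6, 0, 0, 0, 0.9, -1, -0.5, 0.6, 0, 0, 0, 0.9, -1, -0.5, 0.6],
)

```text
t: 9.35
eef_pos: [0.5554, 0.0122, 0.1955]
ee_rot: [3.141, -0.002, -2.685]
force: [-0.0, 0.2, -0.5]
width: 0.0528
gripper_force: 0.0
```

Call:
arm_command(
  series=[0, 0, 0, 0.3, -0.3, 0, 0.6, 0, 0, 0, 0.6, -0.7, 0, 0.6, 0, 0, 0, 0.9, -1, 0, 0.6, 0, 0, 0, 0.9, -1, 0, 0.6],
)

```text
t: 9.85
eef_pos: [0.5202, -0.1177, 0.1956]
ee_rot: [3.141, -0.002, -2.685]
force: [-0.8, -0.0, -1.0]
width: 0.0527
gripper_force: 0.0
```

Call:
arm_command(
  series=[0, 0, 0, 0.3, -0.3, 0, 0.6, 0, 0, 0, 0.6, -0.7, 0, 0.6, 0, 0, 0, 0.8, -1, 0, 0.6, 0, 0, 0, 0.8, -1, 0, 0.6, 0, 0, 0, 0.8, -1, 0, 0.6],
)

```text
t: 10.48
eef_pos: [0.4939, -0.2405, 0.1959]
ee_rot: [3.141, -0.001, -2.683]
force: [0.3, -0.1, 0.5]
width: 0.0525
gripper_force: 0.0
```

Run:
```python
from h import *
s=arm.get_state();print(s["t"],s["eef_pos"],s["ee_rot"])
c=arm.camera_model("wrist");i=arm.grab_frame("wrist");cv2.imwrite("pics/w4.png",i)
u,v=proj(c,[.448,-.367,.024]).astype(int);print(u,v)
x0,y0=max(u-50,0),max(v-50,0);k=i[y0:v+50,x0:u+50]
n,l,st,ce=cv2.connectedComponentsWithStats((k.min(2)>150).astype(np.uint8))
for q in range(1,n):
    if st[q,4]>30:p=ce[q]+[x0,y0];print(st[q],p,at(c,*p,.024))
go([.448,-.367,.1],-155.6)
```

```text
10.475 [ 0.49387748 -0.24050225  0.19586179] [ 3.14090073e+00 -7.77111383e-04 -2.68292364e+00]
181 95
[55 18 11  7 33] [191.51515152  67.        ] [ 0.4203 -0.3679  0.024 ]
[74 30 10 10 49] [209.46938776  79.10204082] [ 0.4226 -0.3489  0.024 ]
[ 38  39  21  21 233] [178.7639485   93.86266094] [ 0.4477 -0.3703  0.024 ]
[ 8 50  5 12 35] [141.11428571 100.14285714] [ 0.4691 -0.4007  0.024 ]
[66 60 18 10 56] [206.26785714 110.55357143] [ 0.4502 -0.3409  0.024 ]
[ 29  63  20  31 155] [168.41935484 124.70322581] [ 0.479  -0.3693  0.024 ]
[42 69  9 11 40] [176.975 118.9  ] [ 0.4701 -0.3637  0.024 ]
[ 3 72  6 11 31] [136.77419355 122.06451613] [ 0.4904 -0.3981  0.024 ]
[75 74 13  6 32] [212.5     120.78125] [ 0.4564 -0.3318  0.024 ]
[ 65  78  17  16 111] [203.64864865 130.89189189] [ 0.4692 -0.336   0.024 ]
[21 80 11 11 64] [156.53125  130.828125] [ 0.4898 -0.3779  0.024 ]
[44 82 10  7 33] [179.60606061 130.54545455] [ 0.4794 -0.3575  0.024 ]
[82 82 13 14 67] [219.41791045 133.47761194] [ 0.4646 -0.321   0.024 ]
[ 25  90  24  10 102] [167.18627451 140.46078431] [ 0.4939 -0.3652  0.024 ]
[56 95 18  5 42] [195.95238095 141.9047619 ] [ 0.4825 -0.3389  0.024 ]
turn [ 0.    -0.     0.021] shift [ 0.974 -0.933  0.961]
```

Call:
arm_command(
  series=[0, 0, 0.02, 0.3, -0.3, 0.2, 0.6, 0, 0, 0.02, 0.6, -0.6, 0.4, 0.6, 0, 0, 0.02, 0.97, -0.96, 0.6, 0.6, 0, 0, 0.02, 0.97, -0.96, 0.6, 0.6, 0, 0, 0.02, 0.97, -0.96, 0.6, 0.6],
)

```text
t: 11.15
eef_pos: [0.4496, -0.3695, 0.1365]
ee_rot: [3.141, -0.0, -2.714]
force: [0.8, -0.1, 0.8]
width: 0.0526
gripper_force: 0.0
```

Run:
```python
from h import *
s=arm.get_state();print(s["t"],s["eef_pos"],s["ee_rot"])
c=arm.camera_model("wrist");i=arm.grab_frame("wrist");cv2.imwrite("pics/w5.png",i)
u,v=proj(c,[.448,-.369,.024]).astype(int);print(u,v)
x0,y0=max(u-40,0),max(v-40,0);k=i[y0:v+40,x0:u+40]
for nm,M in(("w",k.min(2)>150),("k",k.max(2)<60)):
    n,l,st,ce=cv2.connectedComponentsWithStats(M.astype(np.uint8))
    for q in range(1,n):
        if st[q,4]>150:p=ce[q]+[x0,y0];print(nm,st[q],p,at(c,*p,.024))
go([.448,-.369,.0265],-155.6)
```

```text
11.15 [ 0.44958851 -0.36946161  0.1364613 ] [ 3.14141400e+00 -1.87469940e-04 -2.71380248e+00]
280 209
w [ 29  31  21  17 198] [279.12121212 208.26262626] [ 0.4472 -0.3706  0.024 ]
k [ 20  18  37  43 858] [279.01282051 206.3951049 ] [ 0.4457 -0.3714  0.024 ]
turn [-0.     0.     0.002] shift [0.017 0.011 1.104]
```

Call:
arm_command(
  series=[0, 0, 0, 0.02, 0, 0.3, 0.6, 0, 0, 0, 0.02, 0, 0.6, 0.6, 0, 0, 0, 0.02, 0, 0.85, 0.6, 0, 0, 0, 0.02, 0, 1, 0.6, 0, 0, 0, 0.02, 0, 1, 0.6],
)

```text
t: 11.82
eef_pos: [0.4475, -0.3701, 0.0362]
ee_rot: [3.141, -0.001, -2.713]
force: [-0.3, 0.3, 0.4]
width: 0.0526
gripper_force: 0.0
```

Call:
arm_command(
  series=[0, 0, 0, 0, 0, 0.05, 0.6, 0, 0, 0, 0, 0, 0.1, 0.6, 0, 0, 0, 0, 0, 0.1, 0.2, 0, 0, 0, 0, 0, 0.1, 0.2, 0, 0, 0, 0, 0, 0.1, 0.2, 0, 0, 0, 0, 0, 0.1, 0.2, 0, 0, 0, 0, 0, 0.1, 0.2],
  force=15,
)

```text
t: 12.7
eef_pos: [0.4474, -0.371, 0.0268]
ee_rot: [-3.141, 0.0, -2.714]
force: [-1.0, -1.3, 1.9]
width: 0.0296
gripper_force: 15.0
```

Call:
arm_command(
  series=[0, 0, 0, 0, 0, -0.2, 0.2, 0, 0, 0, 0, 0, -0.5, 0.2, 0, 0, 0, 0, 0.2, -0.85, 0.2, 0, 0, 0, -0.1, 0.4, -1, 0.2, 0, 0, 0, -0.3, 0.6, -1, 0.2, 0, 0, 0, -0.5, 0.8, -1, 0.2, 0, 0, 0, -0.6, 1, -1, 0.2, 0, 0, 0, -0.6, 1, -1, 0.2],
)

```text
t: 13.7
eef_pos: [0.4605, -0.2539, 0.1266]
ee_rot: [3.141, 0.0, -2.712]
force: [0.8, 0.2, -1.0]
width: 0.0295
gripper_force: 15.0
```

Call:
arm_command(
  series=[0, 0, 0, -0.15, 0.2, -0.2, 0.2, 0, 0, 0, -0.3, 0.4, -0.4, 0.2, 0, 0, 0, -0.45, 0.6, -0.6, 0.2, 0, 0, 0, -0.6, 0.8, -0.7, 0.2, 0, 0, 0, -0.6, 1, -0.7, 0.2, 0, 0, 0, -0.6, 1, -0.7, 0.2],
)

```text
t: 14.45
eef_pos: [0.4733, -0.1389, 0.1967]
ee_rot: [3.142, 0.0, -2.713]
force: [-1.0, -0.7, -0.8]
width: 0.0295
gripper_force: 15.0
```

Call:
arm_command(
  series=[0, 0, 0, -0.15, 0.2, 0, 0.2, 0, 0, 0, -0.3, 0.4, 0, 0.2, 0, 0, 0, -0.45, 0.6, 0, 0.2, 0, 0, 0, -0.6, 0.8, 0, 0.2, 0, 0, 0, -0.6, 1, 0, 0.2, 0, 0, 0, -0.6, 1, 0, 0.2],
)

```text
t: 15.2
eef_pos: [0.4868, -0.0233, 0.1964]
ee_rot: [3.142, -0.0, -2.713]
force: [-0.5, -0.1, 0.3]
width: 0.0298
gripper_force: 15.0
```

Run:
```python
from h import *
s=arm.get_state(); print(s["t"],s["eef_pos"],s["width"],s["gripper_force"])
u=np.array([.8966,.4429]);m=np.array([.5419,.1165]);go([*(m-.058*u),.1],26.3-180)
a=arm.grab_frame("side")[150:290,170:310];cv2.imwrite("pics/c6.png",cv2.resize(a,None,fx=4,fy=4,interpolation=3))
```

```text
15.2 [ 0.48679149 -0.02328925  0.19641161] 0.02975011445579751 15.000139474868774
turn [ 0.   -0.   -0.02] shift [-0.502  1.025  0.964]
```

View pics/c6.png

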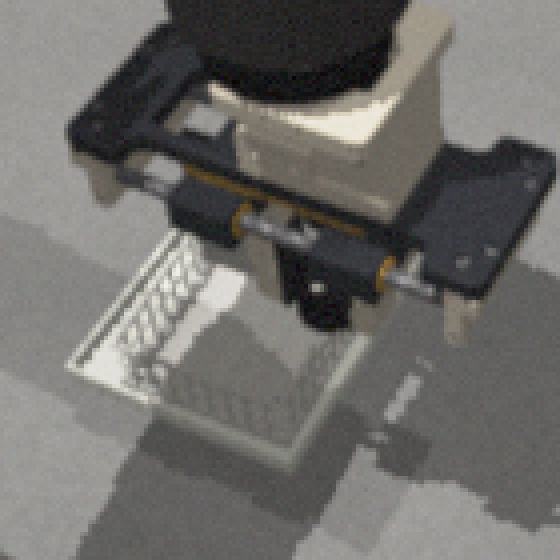

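Call:
arm_command(
  series=[0, 0, -0.02, -0.15, 0.2, 0, 0.2, 0, 0, -0.02, -0.3, 0.5, 0, 0.2, 0, 0, -0.02, -0.5, 0.75, 0, 0.2, 0, 0, -0.02, -0.5, 1, 0.2, 0.2, 0, 0, -0.02, -0.5, 1, 0.5, 0.2, 0, 0, -0.02, -0.5, 1, 0.7, 0.2, 0, 0, -0.02, -0.5, 1, 0.7, 0.2],
)

```text
t: 16.12
eef_pos: [0.4904, 0.0871, 0.1252]
ee_rot: [-3.141, -0.003, -2.684]
force: [0.2, 0.1, -0.8]
width: 0.0295
gripper_force: 15.0
```

Run:
```python
from h import *
s=arm.get_state(); print(s["t"],s["eef_pos"],s["q"])
u=np.array([.8966,.4429]);m=np.array([.5419,.1165]);go([*(m-.058*u),.047],26.3-180)
```

```text
16.125 [0.49038603 0.08714004 0.12520214] [ 5.71153203e-01  1.91544390e-01 -5.35544694e-01 -1.89532855e-05
 -8.47160545e-01 -1.68412799e+00]
turn [-0.    -0.002 -0.001] shift [-0.015  0.035  0.782]
```

Call:
arm_command(
  series=[0, 0, 0, -0.01, 0.03, 0.1, 0.2, 0, 0, 0, -0.01, 0.03, 0.3, 0.2, 0, 0, 0, -0.01, 0.03, 0.5, 0.2, 0, 0, 0, -0.01, 0.03, 0.7, 0.2, 0, 0, 0, -0.01, 0.03, 0.78, 0.2, 0, 0, 0, -0.01, 0.03, 0.78, 0.2, 0, 0, 0, -0.01, 0.03, 0.78, 0.45, 0, 0, 0, -0.01, 0.03, 0.78, 0.45],
)

```text
t: 17.12
eef_pos: [0.4909, 0.0918, 0.0493]
ee_rot: [3.141, 0.002, -2.683]
force: [0.4, -0.4, -0.4]
width: 0.0384
gripper_force: 0.0
```

Call:
arm_command(
  series=[0, 0, 0, 0, 0, 0, 0.45, 0, 0, 0, 0, 0, -0.1, 0.45, 0, 0, 0, 0, 0, -0.3, 0.45, 0, 0, 0, 0, 0, -0.6, 0.45, 0, 0, 0, 0, 0, -0.9, 0.45, 0, 0, 0, 0, 0, -1, 0.45, 0, 0, 0, 0, 0, -1, 0.45],
)

```text
t: 18.0
eef_pos: [0.4906, 0.0918, 0.1493]
ee_rot: [3.141, 0.002, -2.683]
force: [-0.2, 0.0, -1.2]
width: 0.0395
gripper_force: 0.0
```

Call:
arm_command(
  series=[0, 0, 0.1, 0, 0, -0.4, 0.6, 0, 0, 0.2, 0, -0.3, -0.6, 0.6, 0, 0, 0.3, 0, -0.5, -0.8, 0.6, 0, 0, 0.3, 0, -0.8, -0.8, 0.6, 0, 0, 0.3, 0, -1, -0.8, 0.6, 0, 0, 0.3, 0, -1, -0.8, 0.6],
)

```text
t: 18.75
eef_pos: [0.5344, 0.0009, 0.227]
ee_rot: [-3.141, -0.002, 3.127]
force: [-1.1, 0.2, -0.2]
width: 0.0523
gripper_force: 0.0
```

Run:
```python
from h import *
s=arm.get_state(); print(s["t"],s["eef_pos"],s["ee_rot"],s["force"],s["q"])
i=arm.grab_frame("wrist");cv2.imwrite("pics/w7.png",i);c=arm.camera_model("wrist")
a=arm.grab_frame("side");cv2.imwrite("pics/s7.png",a)
u=np.array([.8966,.4429]);m=np.array([.5419,.1165])
print([proj(c,[*(m+k*u),.02]) for k in(-.058,.058)])
k=a[150:290,170:310];k=cv2.resize(k,None,fx=4,fy=4,interpolation=3);j=cv2.resize(i,None,fx=.43,fy=.43)
o=np.zeros((560,800,3),np.uint8);o[:,:560]=k;o[:j.shape[0],560:560+240]=j[:,:240];cv2.imwrite("pics/v7.png",o)
go([*m,.2],26.3-90)
go([*m,.2],26.3+90)
```

```text
18.75 [0.53440593 0.0008565  0.22701413] [-3.14084559e+00 -2.49861634e-03  3.12703102e+00] [-1.06583624  0.22405886 -0.15287853] [ 3.68522711e-01  1.45077031e-01 -3.27396834e-01 -2.70320340e-04
 -1.10091922e+00 -1.95375703e+00]
[array([358.2, 146.7]), array([394.8, 232.4])]
turn [ 1.000e-03 -1.000e-03 -1.301e+00] shift [-0.063  1.147  0.274]
turn [-0.001 -0.001  0.699] shift [-0.063  1.147  0.274]
```

View pics/v7.png

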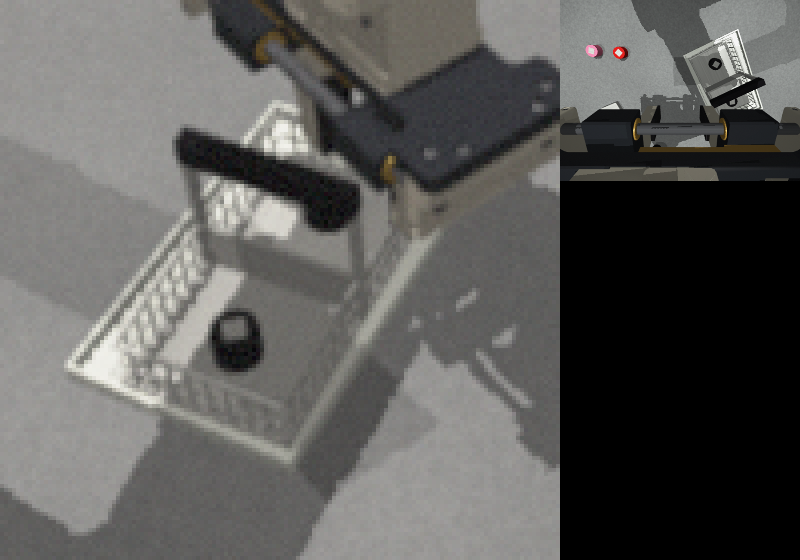

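Call:
arm_command(
  series=[0, 0, -0.11, 0, 0.2, 0, 0.6, 0, 0, -0.22, 0, 0.4, 0, 0.6, 0, 0, -0.33, 0, 0.6, 0, 0.6, 0, 0, -0.44, 0, 0.9, 0, 0.6, 0, 0, -0.55, 0, 0.9, 0, 0.6, 0, 0, -0.66, 0, 0.9, 0, 0.6, 0, 0, -0.77, 0, 0.9, 0, 0.6, 0, 0, -0.88, 0, 0.9, 0, 0.6],
)

```text
t: 19.85
eef_pos: [0.5352, 0.0926, 0.2282]
ee_rot: [3.141, -0.0, -1.765]
force: [0.9, -0.2, 0.0]
width: 0.0527
gripper_force: 0.0
```

Call:
arm_command(
  series=[0, 0, -0.11, 0, 0, 0, 0.6, 0, 0, -0.22, 0, 0, 0, 0.6, 0, 0, -0.33, 0, 0, 0, 0.6, 0, 0, -0.42, 0, 0, 0, 0.6, 0, 0, -0.42, 0, 0, 0, 0.6, 0, 0, -0.42, 0, 0, 0, 0.6],
)

```text
t: 20.6
eef_pos: [0.5355, 0.0923, 0.2284]
ee_rot: [3.141, 0.0, -1.115]
force: [-0.3, 0.4, 0.7]
width: 0.0527
gripper_force: 0.0
```

Run:
```python
from h import *
s=arm.get_state(); print(s["t"],s["eef_pos"],s["ee_rot"])
i=arm.grab_frame("wrist");cv2.imwrite("pics/w8.png",i);c=arm.camera_model("wrist")
u=np.array([.8966,.4429]);v=np.array([-.4429,.8966]);m=np.array([.5419,.1165])
for e in(-1,1):print([proj(c,[*(m+k*u+e*.056*v),.118]) for k in(-.007,.007)])
x=proj(c,[*(m-.03*v),.118]);print(x)
for y in(-.055,-.045,-.03,-.015):
  a,b=[proj(c,[*(m+k*u+y*v),.118]).astype(int) for k in(-.03,.03)]
  print(y,a,b,i[a[1],min(a[0],b[0]):max(a[0],b[0])].max(1))
go([*m,.16],26.3-90)
```

```text
20.6 [0.53552618 0.09228185 0.2283863 ] [ 3.14131285e+00  7.83133328e-05 -1.11462869e+00]
[array([267.5, 169.5]), array([250.5, 169.6])]
[array([269.1, 288.2]), array([254.2, 288.3])]
[259.7 199.9]
-0.055 [295 170] [222 170] [244 244 244 244 244 245 245 244 245 245 245 245 245 246 249 224 146 152
 154 154 154 154 154 152 151 151 152 154 141  80  13  17  18  19  19  18
  19  20  18  17  15  14  13  14   6  34 232 255 254 253 254 255 255 239
 180 161 163 182 182 163 166 166 146 150 151 151 150 150 150 151 151 151
 150]
-0.045 [295 182] [223 182] [236 237 237 237 238 238 238 238 239 240 241 241 201 135 138 141 144 144
 144 145 145 145 145 146 145 148 150 116  44  24  33  37  38  40  41  42
  43  45  47  46  49  37  17  13   1 109 152 148 147 147 148 147 147 147
 147 146 147 146 146 146 145 146 146 146 145 146 146 145 146 145 146 146]
-0.03 [294 199] [224 200] [ 11   9   7   6  25 114 154 152 150 150 150 150 151 151 150 151 151 151
 152 153 154 155 154 155 155 155 159 112  23  26  37  39  40  31  33  44
  44  46  34  19  16  18  16   8  49 127 159 156 155 156 156 155 154 154
 154 154 154 154 154 154 154 154 155 154 154 155 155 155 154 153]
-0.015 [294 216] [225 216] [111 111 111 112 112 111 112 112 113 112 112 114 113 113 114 114 114 114
 113 112 117 116 113 112 113 114 117  78  18  30  34  36  36  38  39  41
  44  44  45  46  47  42  27  21  85 117 117 116 112 116 116 112 112 116
 115 113 111 112 111 110 115 115 111 112 112 111 111 111 111]
turn [ 0.     0.    -0.002] shift [-0.19  -0.164  0.684]
```

Call:
arm_command(
  series=[0, 0, 0, -0.1, -0.08, 0, 0.6, 0, 0, 0, -0.19, -0.16, 0.15, 0.6, 0, 0, 0, -0.19, -0.16, 0.35, 0.6, 0, 0, 0, -0.19, -0.16, 0.55, 0.6, 0, 0, 0, -0.19, -0.16, 0.55, 0.6, 0, 0, 0, -0.19, -0.16, 0.55, 0.6],
)

```text
t: 21.4
eef_pos: [0.5421, 0.1164, 0.1737]
ee_rot: [3.142, -0.0, -1.112]
force: [0.1, -0.8, 0.1]
width: 0.0525
gripper_force: 0.0
```

Run:
```python
from h import *
s=arm.get_state(); print(s["t"],s["eef_pos"])
go([.5419,.1165,.110],26.3-90)
```

```text
21.4 [0.54206375 0.11643711 0.17367516]
turn [ 0. -0. -0.] shift [-0.001  0.001  0.637]
```

Call:
arm_command(
  series=[0, 0, 0, 0, 0, 0.15, 0.6, 0, 0, 0, 0, 0, 0.3, 0.6, 0, 0, 0, 0, 0, 0.5, 0.6, 0, 0, 0, 0, 0, 0.64, 0.6, 0, 0, 0, 0, 0, 0.64, 0.6, 0, 0, 0, 0, 0, 0.64, 0.6],
)

```text
t: 22.15
eef_pos: [0.5421, 0.1161, 0.1099]
ee_rot: [-3.141, -0.0, -1.112]
force: [-0.1, -0.0, 1.1]
width: 0.0526
gripper_force: 0.0
```

Call:
arm_command(
  series=[0, 0, 0, 0, 0, 0, 0, 0, 0, 0, 0, 0, 0, 0, 0, 0, 0, 0, 0, 0, 0, 0, 0, 0, 0, 0, 0, 0, 0, 0, 0, 0, 0, 0, 0, 0, 0, 0, 0, 0, 0, 0, 0, 0, 0, 0, 0, 0, 0],
  force=35,
)

```text
t: 23.02
eef_pos: [0.5419, 0.1161, 0.1097]
ee_rot: [-3.141, -0.0, -1.112]
force: [0.5, 0.5, 1.4]
width: 0.0137
gripper_force: 35.0
```

Gripped the bar (13.7 mm). Lift straight up 117 mm, gently.

Call:
arm_command(
  series=[0, 0, 0, 0, 0, -0.05, 0, 0, 0, 0, 0, 0, -0.13, 0, 0, 0, 0, 0, 0, -0.21, 0, 0, 0, 0, 0, 0, -0.29, 0, 0, 0, 0, 0, 0, -0.37, 0, 0, 0, 0, 0, 0, -0.45, 0, 0, 0, 0, 0, 0, -0.53, 0, 0, 0, 0, 0, 0, -0.58, 0],
)

```text
t: 24.02
eef_pos: [0.5419, 0.1161, 0.1682]
ee_rot: [-3.141, 0.0, -1.112]
force: [0.3, 0.4, -2.8]
width: 0.0136
gripper_force: 35.0
```

Call:
arm_command(
  series=[0, 0, 0, 0, 0, -0.08, 0, 0, 0, 0, 0, 0, -0.17, 0, 0, 0, 0, 0, 0, -0.26, 0, 0, 0, 0, 0, 0, -0.35, 0, 0, 0, 0, 0, 0, -0.44, 0, 0, 0, 0, 0, 0, -0.52, 0, 0, 0, 0, 0, 0, -0.57, 0, 0, 0, 0, 0, 0, -0.59, 0],
)

```text
t: 25.02
eef_pos: [0.5418, 0.116, 0.2269]
ee_rot: [-3.141, 0.0, -1.112]
force: [0.5, -0.3, -3.5]
width: 0.0135
gripper_force: 35.0
```

Call:
arm_command(
  series=[0, 0, 0, 0, 0, 0, 0, 0, 0, 0, 0, 0, 0, 0, 0, 0, 0, 0, 0, 0, 0, 0, 0, 0, 0, 0, 0, 0, 0, 0, 0, 0, 0, 0, 0, 0, 0, 0, 0, 0, 0, 0],
)

```text
t: 25.78
eef_pos: [0.5418, 0.116, 0.2265]
ee_rot: [3.142, 0.0, -1.112]
force: [0.7, -0.8, -3.8]
width: 0.0139
gripper_force: 35.0
```

Run:
```python
from h import *
s=arm.get_state(); print(s)
a=arm.grab_frame("side");cv2.imwrite("pics/s9.png",a)
i=arm.grab_frame("wrist");cv2.imwrite("pics/w9.png",i)
u=np.array([.8966,.4429]);v=np.array([-.4429,.8966]);m=np.array([.5419,.1165])
for n,im in(("side",a),("wrist",i)):
    c=arm.camera_model(n)
    print(n,[proj(c,[*(m+x*u+y*v),.16]) for x in(-.1,.1) for y in(-.055,.055)])
    print([proj(c,[*(m+x*u),.135]) for x in(-.058,.058)])
```

```text
{'t': 25.775, 'q': array([ 5.64467910e-01,  1.76615966e-01, -2.89757505e-01, -4.86511223e-06,
       -1.10445055e+00, -1.05814337e-01]), 'qd': array([-0.00063857,  0.00014165,  0.00318607,  0.00100395, -0.00074908,
       -0.00173327]), 'joint_efforts': array([ 1.17680109e-03, -4.41965854e+01,  2.93568921e+01,  7.26110905e+00,
        2.88448669e-02,  3.64587386e-04]), 'eef_pos': array([0.54175409, 0.11601946, 0.22654187]), 'ee_rot': array([ 3.14156466e+00,  1.39644724e-06, -1.11214494e+00]), 'force': array([ 0.73434835, -0.78756001, -3.79073837]), 'moment': array([-0.03608412,  0.03863291, -0.00156572]), 'gripper_force': 34.98262345790863, 'width': 0.013858397364762683}
side [array([233.6, 218.5]), array([185.7, 201.2]), array([277.1, 154.7]), array([234.2, 141.9])]
[array([221.6, 203.3]), array([247.5, 167.9])]
wrist [array([428.1, 155.1]), array([407.2, 297.4]), array([128.9, 155.1]), array([150. , 297.4])]
[array([350.9, 219.9]), array([206.3, 219.9])]
```

Run:
```python
from h import *
i=cv2.imread("pics/w9.png").astype(int);a=cv2.imread("pics/w8.png")
for x in(160,200,240,300,340,380): print(x,i[140:172,x].max(1))
s=arm.get_state();print(s["eef_pos"],s["force"],s["moment"])
import glob
c=arm.camera_model("side")
k=cv2.imread("pics/s9.png").max(2).astype(int)
print([proj(c,p) for p in([.5419-.1*.8966+.0,.1165-.0443,.16],[.5419-.1*.8966+.0,.1165-.0443,.12])])
for t in(.2,.5,.8):
    x=int(185.7+t*(233.6-185.7));y=int(201.2+t*17.3);print(x,y,k[y-12:y+12,x])
```

```text
160 [100  97  94  93  96  98  98  97  99  97 140 144 148 145 123  88 122 141
 158 149 134 109 108 108 108 107 105 141 147 144 144 143]
200 [188 187 188 187 187 187 187 189 193 110 144 106  92 110 156 126 128 145
 165 150 132 104 110 111 113 113 109 148 151 147 147 146]
240 [190 190 190 190 190 190 190 191 195 126 146 154 157 170 171 117 128 150
 167 149 127 105 112 113 116 115 132 153 154 151 151 152]
300 [190 190 190 190 190 189 191 192 161 234 253 253 255 169 168 119 129 159
 162 145 112 249 248 246 246 251 252 251 251 251 251 251]
340 [240 197 183 182 239 241 255 247 224 146 146 156 132 133 170 122 132 164
 159 145 118 115 116 116 114 149 154 153 154 154 153 152]
380 [165 167 168 103  94  92  91  89  73 255 255 255 154 180 197 158 200 237
 254 235 209 248 250 249 248 251 251 251 251 251 251 251]
[0.54174    0.11602781 0.22656605] [ 0.12543618 -0.14785778 -4.21885171] [ 0.00877572  0.07057559 -0.00780959]
[array([209.2, 209.7]), array([212.2, 222.2])]
195 204 [105 107 117 119 119 111  99 103 100  97 111 123 123 118 109 106  99  99
 107 113 108  99 103 104]
209 209 [132 128 131 125 117 104 104 106 108 105 107 118 120 111 101  99  98 102
 105 100  97  98 103 102]
224 215 [ 27  17  19  18  28  24  29  77 167 204 204 214 180 139 134 136 145 130
 115 132 163 179 154 116]
```

The rim sits on row 155 in every column, as predicted for a level basket. The underside is at 0.120 m and the load is about 0.4 kg.

```bash
python3 -c "
from h import *
print(arm.job_done())"
```

```text
the job is handed in; nothing more can be done
None
```

The job is handed in at about 26 s: both specimens are in the basket, one in each half, and the arm is still holding it level by its handle bar with the underside about 12 cm above the bench.

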